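# Count to the third gap and push the bobbin box home

### The job

Keep the gripper closed and run the fingertips along the top rail of the wooden rack, beginning over the gap next to the end with the round ball and counting gaps until you are over the third one, no farther. Then, only by pushing, slide the cream bobbin box along the rack's front tray to that third gap and push it in fully home against the back stop. Do not lift or tip the box, and leave the other things on the table where they are.

Things in the scene. Friction and masses are not known exactly. Their poses are not given: they have to be found in the camera images.
- rack: fixed wooden divider rack, 200 mm long (y). Origin on the table, mid-line of the divider fronts; x points into the gaps (away from the robot, yaw within 0.3 rad), y left along the rack. Five round-nosed dividers 8 mm thick (y = -96, -48, 0, 48, 96 mm; x = 0 to 60 mm; 58 mm high) make four gaps 40 mm wide, open towards the robot. All heights are above the table
- stop (a point): middle of the face of the back stop that closes the gaps behind: at x = 52, y = 0 mm in the rack's frame, 30 mm above the table (its top edge). It runs the rack's whole length. Fixed
- tray (a point): middle of the floor of the open-ended front tray: at x = -26.25, y = 0 mm in the rack's frame, 6 mm above the table. The tray is 52.5 mm deep (x = -52.5 to 0 mm), 200 mm long, its floor runs on level into the gaps; along its front stands a lip 6 mm thick, top 12 mm above the table
- rail_a: piece of the rack's top rail over the leftmost (+y) gap: darker wood, 40 mm long (y), 28 mm wide (x), flush with the divider tops beside it, so the rail is one smooth level bar across the rear of the gaps. Fixed. Origin: centre of its top face, 70 mm above the table, at x = 50, y = 72 mm in the rack's frame, over the gap's centre line (along x)
- rail_b: piece of the rack's top rail over the second gap from the left: darker wood, 40 mm long (y), 28 mm wide (x), flush with the divider tops beside it, so the rail is one smooth level bar across the rear of the gaps. Fixed. Origin: centre of its top face, 70 mm above the table, at x = 50, y = 24 mm in the rack's frame, over the gap's centre line (along x)
- rail_c: piece of the rack's top rail over the third gap from the left: darker wood, 40 mm long (y), 28 mm wide (x), flush with the divider tops beside it, so the rail is one smooth level bar across the rear of the gaps. Fixed. Origin: centre of its top face, 70 mm above the table, at x = 50, y = -24 mm in the rack's frame, over the gap's centre line (along x)
- rail_d: piece of the rack's top rail over the rightmost (-y) gap: darker wood, 40 mm long (y), 28 mm wide (x), flush with the divider tops beside it, so the rail is one smooth level bar across the rear of the gaps. Fixed. Origin: centre of its top face, 70 mm above the table, at x = 50, y = -72 mm in the rack's frame, over the gap's centre line (along x)
- end_ball: round wooden ball, 44 mm across, fixed on one end of the rack (left or right, it varies); gaps are counted from this end. Origin: its centre, 30 mm above the table, at x = 30, y = +122 or -122 mm in the rack's frame
- end_block: square wooden block, 44 mm each way, fixed on the other end of the rack. Origin: its centre, 30 mm above the table
- bobbin_box: loose closed cream box, 50 mm deep (x), 34 wide (y), 48 tall, upright corners rounded 4 mm, 60 to 130 g. Origin: its centre. It starts upright on the front tray, its x along the gaps, anywhere in the tray's middle 120 mm; slides freely. Home in a gap its centre is at x = 27 mm in the rack's frame, 30 mm above the table, its front about level with the divider fronts
- tower: loose bystander, a tower of three stacked wooden bobbins, 68 mm across at the foot, 117 mm tall. Origin: centre of its underside, on the table
- bowl: loose bystander, a shallow aluminium bowl, 110 mm across, 35 mm tall. Origin: centre of its underside, on the table
- dish: loose bystander, a white ceramic dish, 100 mm across, 14 mm tall. Origin: centre of its underside, on the table
- hoop: loose bystander, a cream plastic hoop, lying flat, 150 mm across, 10 mm tall. Origin: centre of its underside, on the table
Things that resemble listed ones, but are neither listed nor needed, are in the scene too. Of the things like the rack, leave any that is blue or turquoise; of the rest the larger one is meant.

How it is judged:
On the way, in this order (a step that is already met when the one before it is completed fails the run):
1. the fingers touch the rail over the first gap, counted from the ball end (((y of end_ball in the frame of rack above 0 m and contact force between the fingers and rail_a above 0.2 N) or (y of end_ball in the frame of rack below 0 m and contact force between the fingers and rail_d above 0.2 N))), for 0.1 s.
2. the fingers touch the rail over the second gap (((y of end_ball in the frame of rack above 0 m and contact force between the fingers and rail_b above 0.2 N) or (y of end_ball in the frame of rack below 0 m and contact force between the fingers and rail_c above 0.2 N))), for 0.1 s.
3. the fingers touch the rail over the third gap (((y of end_ball in the frame of rack above 0 m and contact force between the fingers and rail_c above 0.2 N) or (y of end_ball in the frame of rack below 0 m and contact force between the fingers and rail_b above 0.2 N))), for 0.1 s.
4. the box is fully home in the third gap (x of bobbin_box in the frame of rack between 0.022 and 0.031 m and height (world z) of bobbin_box below 0.034 m and angle between bobbin_box's own z axis and vertical below 0.1 rad and ((y of end_ball in the frame of rack above 0 m and y of bobbin_box in the frame of rail_c between -0.009 and 0.009 m) or (y of end_ball in the frame of rack below 0 m and y of bobbin_box in the frame of rail_b between -0.009 and 0.009 m))), for 0.2 s.
At the end, for the whole second after the job is handed in: the bobbin box stands upright (within 0.1 rad) and at rest in the third gap from the ball end, within 9 mm of the gap's centre line and within 5 mm of the back stop (all of step 4 and linear speed of bobbin_box below 0.02 m/s); the robot touches nothing.
It fails at once if the fingers press the rail over the fourth gap ((y of end_ball in the frame of rack above 0 m and contact force between the fingers and rail_d above 0.5 N) or (y of end_ball in the frame of rack below 0 m and contact force between the fingers and rail_a above 0.5 N)).
It fails at once if the box is lifted (height (world z) of bobbin_box above 0.038 m).
It fails at once if the box is tipped over (angle between bobbin_box's own z axis and vertical above 0.4 rad).
It fails at once if another thing on the table is moved more than 15 mm (distance of any of tower, bowl, dish, hoop from where it was at the start of the episode above 0.015 m).
It also fails if it takes over 56 s, if anything falls off the work surface, if the arm or the gripper's body presses on something with over 40 N, if the wrist force passes 120 N, or if a joint passes its speed limit or range.

### The arm

A 6-joint arm with a two-finger parallel gripper is mounted at the origin on the work surface. World frame = base frame: x ahead of the robot, y to its left, z up, the work surface at z = 0. Lengths are in m, angles in rad, forces in N, time in s.
With the tool pointing down it reaches from about 0.275 to 0.85 m from the base axis. Payload 19 kg.
Tool frame: the origin (TCP) lies at the very end of the fingers, on their centre line; the grasp point (between the pads) lies 19 mm behind it; z points along the fingers, x is the direction in which the jaws open and shut, and the axes are right-handed (so a half turn about z gives the same grasp; the last joint's range is limited). The gripper opens to 85 mm and grips with 20 to 120 N. Pads are 22 mm wide; open, the fingers measure 114 mm over their backs; the gripper's body (76 mm by 85 mm) begins 54 mm behind the grasp point. The pads swing forward as they close: fully open they stand 13 mm farther back than shut.
Start: joints at [-1.446, 0.15, 1.437, -0, 1.554, -0.134], TCP at [0.147, -0.556, 0.231] pointing down, gripper open.
Joint ranges: [-2.8, 2.8], [-0.68, 2.1], [0.12, 2.68], [-1.39, 4.53], [0.16, 2.79], [-2.81, 2.81]. Speed limits (rad/s): [1.89, 1.89, 2.22, 3.01, 3.01, 3.01].

### API

Orientations are given as a unit quaternion [x, y, z, w].
In Python, from rig import env gives the robot as it stands.
- The arm moves only by the tool apply_moves, never from a script. Its argument "series" is a list of rows, each a list of 6 numbers: the shift along the world's x, y, z in m, then the turn, a rotation vector about the world's x, y, z in rad. A call has 1 to 10 rows; each row is the pose to reach, as a shift and turn from the pose commanded when the call began; what a row does not reach only later rows make up. A row lasts 1/8 s, in which the tool goes at most 62.5 mm and 10.7 degrees, less where a joint would pass 70% of its speed; a pose out of reach is approached as far as the arm can. A call with a gripper value outside its range is refused whole. "hand" is the finger opening in m, from 0 to 0.0854, set as the call begins (left out, the last holds). The fingers move at their own pace and stop on an object; "grip_force" is the grip in N (left out, the last holds). Time passes only in rows, so rows that repeat a pose let the fingers close. It gives the time, the measured TCP pose, the force and the opening at its end, in the units of the state.
- env.read_state(): the state, without advancing time (a new reading comes with each control period).
- env.snapshot(name): name is "scene" or "top"; returns (picture, depth): 480x640x3 uint8, blue, green, red; 480x640 float32, m along the optical axis (not along the pixel's ray), 0 where there is no reading.
- env.camera_info(name): a dict with "intrinsics" (3x3 intrinsics, pixels), "extrinsics" (4x4, takes a point from world to camera coordinates). Camera axes: x right, y down, z forward; pixel columns grow to the right and rows downward; lengths in m; the calibration is good to about 2 mm. A picture is of the moment at which its call begins. camera_info takes no time and is no camera call.
- env.finish_job(): hands the job in, once; it reports no verdict.
The state is a dict: "clock": time; "qpos": joint angles; "dq": joint speeds; "tau": joint torques, N m; "position": TCP position; "tool_rot": TCP orientation; "wrist_force": force on the tool from outside, world axes, zero at the start; "moment": the same for the moment, N m; "opening": finger opening in m.
Only numpy, scipy, OpenCV 4.12 (cv2) and the standard library are available. Lean on these libraries where they do the work, as an engineer would, in place of code of your own. Each camera call takes 0.05 s, during which the arm holds its last target.

## Working session

There is one attempt and no reset: what is moved stays moved. The work goes in short steps, Python scripts to look and compute and a tool call to move; the robot and the scene stay as the last step left them, time stands still between calls to the robot, and variables do not carry over. Pictures are saved under pics/ and viewed, and the job is handed in when it is done.

Besides the shell and the picture viewer there is one more tool, called after "Request:" by a JSON object that holds its "name" and its "arguments". apply_moves: Moves the arm, as the interface text tells. Its arguments: {"type":"object","properties":{"series":{"type":"array","items":{"type":"array","items":{"type":"number"}}},"hand":{"type":"number"},"grip_force":{"type":"number"}},"required":["series"]}

```bash
mkdir -p pics; ls
python3 - <<'E'
from rig import env
import cv2,numpy as np
for n in ("scene","top"):
    p,d=env.snapshot(n); cv2.imwrite(f"pics/{n}0.png",p); np.save(f"{n}_d0.npy",d)
    print(n,env.camera_info(n))
print(env.read_state())
E
```

```text
pics
scene {'intrinsics': array([[452.91550943,   0.        , 315.37355833],
       [  0.        , 452.91550943, 239.26218936],
       [  0.        ,   0.        ,   1.        ]]), 'extrinsics': array([[ 0.70969795,  0.70448366, -0.00562122, -0.4008453 ],
       [ 0.60388048, -0.61242086, -0.51016571, -0.29204971],
       [-0.36284596,  0.35866901, -0.86005776,  1.24251583],
       [ 0.        ,  0.        ,  0.        ,  1.        ]])}
top {'intrinsics': array([[586.88758429,   0.        , 318.43249531],
       [  0.        , 586.88758429, 243.34317785],
       [  0.        ,   0.        ,   1.        ]]), 'extrinsics': array([[-0.0094144 , -0.99974786,  0.02038595, -0.00716215],
       [-0.98211207,  0.00541032, -0.18821957,  0.55865434],
       [ 0.18806182, -0.02179326, -0.98191538,  1.07828456],
       [ 0.        ,  0.        ,  0.        ,  1.        ]])}
{'clock': 0.1, 'qpos': array([-1.44599907e+00,  1.50923816e-01,  1.43791583e+00, -1.25721234e-05,
        1.55378260e+00, -1.34041531e-01]), 'dq': array([-4.29675985e-05,  2.11984650e-04, -1.72418789e-03, -1.39694324e-03,
       -1.65217113e-03, -1.05531066e-03]), 'tau': array([ 4.58580034e-03, -7.14379978e+01, -5.71801186e+01, -1.97858208e-05,
        6.96434217e-03,  2.82804240e-05]), 'position': array([ 0.14710449, -0.55565616,  0.23076822]), 'tool_rot': array([ 7.92451283e-01, -6.09934996e-01, -3.66796732e-04, -3.61273434e-04]), 'wrist_force': array([0.13338132, 0.16126306, 0.05313143]), 'moment': array([ 0.02336012,  0.03122029, -0.00769474]), 'opening': 0.0855849042762183}
```

View pics/scene0.png

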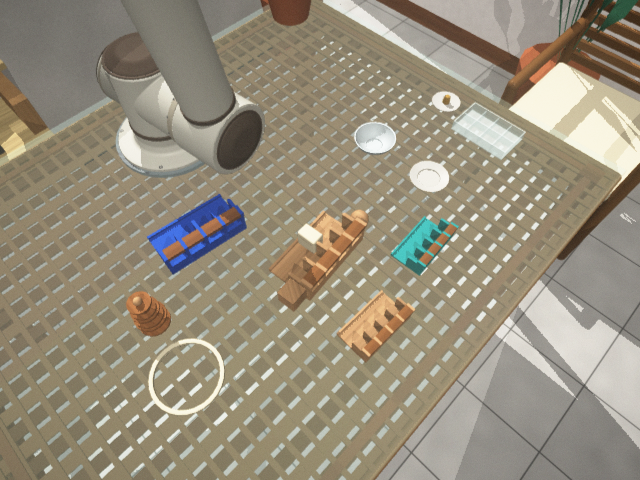

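View pics/top0.png

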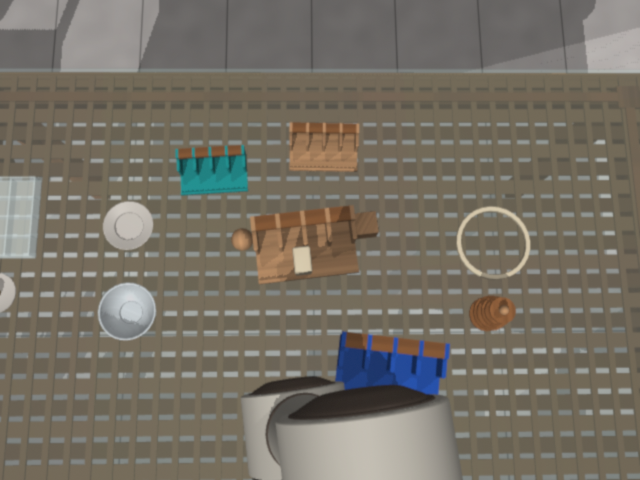

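The candidate racks, in top-view pixels, are: large wooden (305,243), small wooden (323,147), turquoise (212,170) and blue (393,362). I choose the large wooden one. Its ball is at (242,240) on the left (+y), its block is at (367,225), and the cream box is at (302,260). I'll check that in a close crop.

Run:
```python
import cv2
p=cv2.imread("pics/top0.png"); cv2.imwrite("pics/crop_top.png",cv2.resize(p[195:295,225:390],None,fx=4.8,fy=4.8,interpolation=cv2.INTER_CUBIC))
p=cv2.imread("pics/scene0.png"); cv2.imwrite("pics/crop_sc.png",cv2.resize(p[200:315,260:380],None,fx=5,fy=5,interpolation=cv2.INTER_CUBIC))
```

```text
(no output)
```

View pics/crop_top.png

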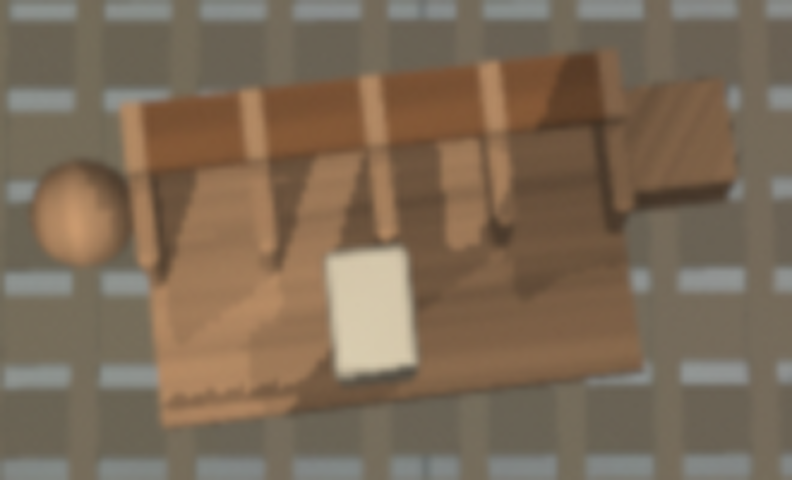

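View pics/crop_sc.png

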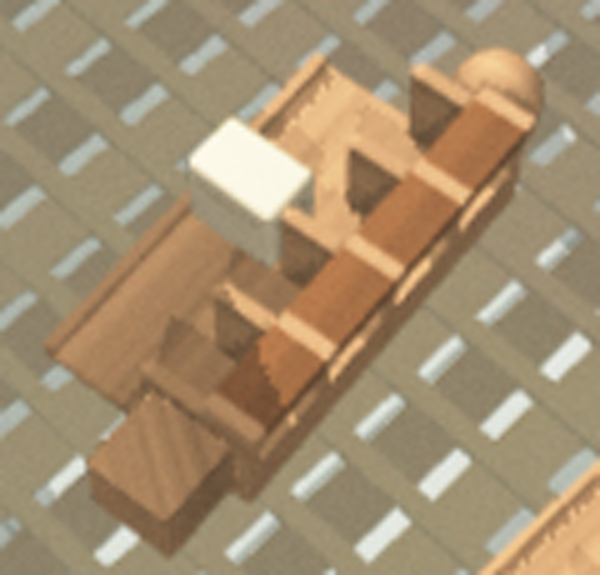

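The crop shows the large wooden rack with its ball at the left (+y) end. The rail's back edge runs from crop pixel (120,104) to (615,50), and the box top spans (326,254) to (417,380). The box sits roughly in front of the third divider.

```bash
cat > h.py <<'E'
import numpy as np
from rig import env
def ray(cam,uv,z):
    c=env.camera_info(cam);K=c["intrinsics"];E=c["extrinsics"];R=E[:3,:3];t=E[:3,3]
    o=-R.T@t; d=R.T@np.linalg.inv(K)@np.array([uv[0],uv[1],1.]); return o+d*(z-o[2])/d[2]
E
python3 - <<'E'
from h import *
import cv2
T=lambda x,y,z:ray("top",((x+.5)/4.8-.5+225,(y+.5)/4.8-.5+195),z)
S=lambda x,y,z:ray("scene",((x+.5)/5-.5+260,(y+.5)/5-.5+200),z)
np.set_printoptions(precision=4,suppress=True)
bl,br,fl,fr=T(120,104,.07),T(615,50,.07),T(135,173,.07),T(624,120,.07)
print("rail top",bl,br,fl,fr,np.linalg.norm(bl-br),np.linalg.norm(bl-fl))
v=bl-br;print("yaw",np.arctan2(-v[0],v[1]), "centre",(bl+br+fl+fr)/4)
l,r=T(162,428,.006),T(641,372,.006);v=l-r;print("lip",l,r,np.linalg.norm(v),np.arctan2(-v[0],v[1]))
b=[T(*q,.054) for q in((326,254),(407,246),(417,367),(337,380))];print("box",np.mean(b,0),np.linalg.norm(b[0]-b[1]),np.linalg.norm(b[0]-b[3]))
print("ball",T(82,213,.030))
# scene
sl,sr=S(533,125,.07),S(262,440,.07);v=sl-sr;print("scene rail back",sl,sr,np.linalg.norm(v),np.arctan2(-v[0],v[1]))
fl,fr=S(485,90,.07),S(207,400,.07);print("scene rail front",fl,fr, "centre",(sl+sr+fl+fr)/4)
b=[S(*q,.054) for q in((235,117),(312,175),(268,220),(188,160))];print("box",np.mean(b,0))
# depth check
d=np.load("top_d0.npy");c=env.camera_info("top")
for u,v in((250+19,195+24),(330,215),(302,260)):
    pc=np.linalg.inv(c["intrinsics"])@[u,v,1]*d[v,u]; print(u,v,(c["extrinsics"][:3,:3].T@(pc-c["extrinsics"][:3,3])))
E
```

```text
rail top [0.6087 0.1201 0.07  ] [ 0.6301 -0.0777  0.07  ] [0.5806 0.1138 0.07  ] [ 0.6013 -0.0807  0.07  ] 0.19893624604071078 0.028809741264404238
yaw 0.10753717396896736 centre [0.6052 0.0189 0.07  ]
lip [0.4868 0.1073 0.006 ] [ 0.5088 -0.091   0.006 ] 0.19955908908384984 0.11045331704279093
box [0.5271 0.0203 0.054 ] 0.032595357892034243 0.05107475918751794
ball [0.5726 0.1389 0.03  ]
scene rail back [0.6078 0.1172 0.07  ] [ 0.6303 -0.0752  0.07  ] 0.19367496244018959 0.11642759912808841
scene rail front [0.5802 0.116  0.07  ] [ 0.6013 -0.0784  0.07  ] centre [0.6049 0.0199 0.07  ]
box [0.5272 0.0204 0.054 ]
269 219 [0.6025 0.0828 0.0732]
330 215 [ 0.6099 -0.0336  0.0727]
302 260 [0.5258 0.0204 0.0563]
```

The two views agree:
- **Rack:** yaw is about 0.108, with the rail centre at (0.605, 0.019).
- **Sizes:** rail length and width and box size all match the description.
- **Box:** rack y is about +9 mm and x is about -27 mm.
- **Ball:** it is on +y, so the first gap is rail_a at (0.597, 0.091) and the third is rail_c at (0.608, -0.005).

I'll close the gripper and go over rail_a.

Request:
{"name": "apply_moves", "arguments": {"series": [[0.045,0.0647,0,0,0,-0.02],[0.09,0.129,0,0,0,-0.04],[0.135,0.194,0,0,0,-0.06],[0.18,0.259,0,0,0,-0.08],[0.225,0.323,0,0,0,-0.1],[0.27,0.388,0,0,0,-0.12],[0.315,0.453,0,0,0,-0.14],[0.36,0.517,0,0,0,-0.15],[0.405,0.582,0,0,0,-0.1515],[0.45,0.6466,0,0,0,-0.1515]], "hand": 0, "grip_force": 40}}

```text
clock: 1.35
position: [0.5049, -0.0408, 0.2312]
tool_rot: [0.744, -0.668, 0.0, -0.0]
wrist_force: [0.2, -1.4, 0.0]
opening: 0.0001
```

Request:
{"name": "apply_moves", "arguments": {"series": [[0,0,0,0,0,0],[0,0,0,0,0,0]]}}

```text
clock: 1.6
position: [0.5039, -0.0429, 0.2309]
tool_rot: [0.744, -0.668, -0.0, 0.0]
wrist_force: [0.0, -0.8, 0.1]
opening: 0.0001
```

Request:
{"name": "apply_moves", "arguments": {"series": [[0.0466,0.067,0,0,0,0],[0.0933,0.1338,0,0,0,0],[0.0933,0.1338,0,0,0,0],[0.0933,0.1338,-0.05,0,0,0],[0.0933,0.1338,-0.1,0,0,0],[0.0933,0.1338,-0.14,0,0,0],[0.0933,0.1338,-0.148,0,0,0],[0.0933,0.1338,-0.148,0,0,0]]}}

```text
clock: 2.6
position: [0.5978, 0.09, 0.0844]
tool_rot: [0.744, -0.669, 0.0, -0.0]
wrist_force: [-0.4, -0.4, 2.1]
opening: -0.0001
```

Run:
```python
from h import *
import cv2
s=env.read_state();print(s["position"],s["wrist_force"],s["qpos"])
p,d=env.snapshot("scene"); cv2.imwrite("pics/s1.png",cv2.resize(p[120:330,220:420],None,fx=2.8,fy=2.8,interpolation=cv2.INTER_CUBIC))
```

```text
[0.59783172 0.09001839 0.08436668] [-0.41146331 -0.369952    2.12364835] [2.20537666e-02 2.99383114e-01 1.56077536e+00 4.24783093e-05
 1.28065795e+00 1.48678155e+00]
```

View pics/s1.png

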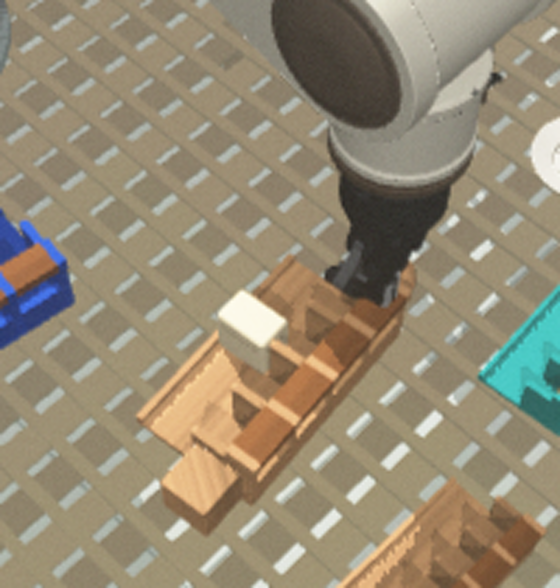

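The fingers are over the first gap's rail, near crop (375,295). I'll descend gently.

Request:
{"name": "apply_moves", "arguments": {"series": [[0,0.001,-0.006,0,0,0],[0,0.001,-0.011,0,0,0],[0,0.001,-0.012,0,0,0],[0,0.001,-0.0125,0,0,0],[0,0.001,-0.0125,0,0,0]]}}

```text
clock: 3.28
position: [0.5975, 0.092, 0.0708]
tool_rot: [0.744, -0.668, -0.0, -0.0]
wrist_force: [-0.3, 0.2, -0.0]
opening: -0.0002
```

Request:
{"name": "apply_moves", "arguments": {"series": [[0,0,-0.001,0,0,0],[0,0,-0.001,0,0,0],[0,0,-0.0015,0,0,0],[0,0,-0.0015,0,0,0]]}}

```text
clock: 3.78
position: [0.5976, 0.092, 0.07]
tool_rot: [0.744, -0.668, 0.0, -0.0]
wrist_force: [-4.2, 0.1, 10.2]
opening: 0.0
```

Contact at z = 0.070 with about 10 N. Now I'll slide to the second gap.

Request:
{"name": "apply_moves", "arguments": {"series": [[0.0007,-0.006,0,0,0,0],[0.0014,-0.013,0,0,0,0],[0.0022,-0.02,0,0,0,0],[0.003,-0.027,0,0,0,0],[0.0037,-0.034,0,0,0,0],[0.0045,-0.041,0,0,0,0],[0.0052,-0.048,0,0,0,0],[0.0052,-0.048,0,0,0,0]]}}

```text
clock: 4.78
position: [0.6032, 0.0438, 0.07]
tool_rot: [0.744, -0.668, 0.0, -0.001]
wrist_force: [-0.2, 0.0, 8.5]
opening: 0.0002
```

Request:
{"name": "apply_moves", "arguments": {"series": [[0.0007,-0.006,0,0,0,0],[0.0014,-0.013,0,0,0,0],[0.0022,-0.02,0,0,0,0],[0.003,-0.027,0,0,0,0],[0.0037,-0.034,0,0,0,0],[0.0045,-0.041,0,0,0,0],[0.005,-0.046,0,0,0,0],[0.005,-0.046,0,0,0,0],[0.005,-0.046,0,0,0,0]]}}

```text
clock: 5.9
position: [0.6082, -0.002, 0.0701]
tool_rot: [0.744, -0.668, 0.001, -0.001]
wrist_force: [-0.3, 0.3, 9.1]
opening: 0.0002
```

The fingers are over the third gap (rack y about -22 mm) with 9 N, and I stop there. I'll lift, go to the +y side of the box, and look.

Request:
{"name": "apply_moves", "arguments": {"series": [[0,0,0.03,0,0,0],[0,0,0.06,0,0,0],[-0.042,0.0314,0.06,0,0,0],[-0.0841,0.0628,0.06,0,0,0],[-0.0841,0.0628,0.06,0,0,0],[-0.0841,0.0628,0.02,0,0,0],[-0.0841,0.0628,-0.01,0,0,0],[-0.0841,0.0628,-0.01,0,0,0]]}}

```text
clock: 6.9
position: [0.5228, 0.0605, 0.0576]
tool_rot: [0.744, -0.668, -0.001, 0.001]
wrist_force: [0.1, 0.5, 0.9]
opening: 0.0002
```

Run:
```python
from h import *
import cv2
s=env.read_state();print(s["position"],s["wrist_force"])
p,d=env.snapshot("scene"); cv2.imwrite("pics/s2.png",cv2.resize(p[170:320,250:390],None,fx=4,fy=4,interpolation=cv2.INTER_CUBIC))
```

```text
[0.52277525 0.06046874 0.05756909] [0.06465154 0.48318934 0.88831799]
```

View pics/s2.png

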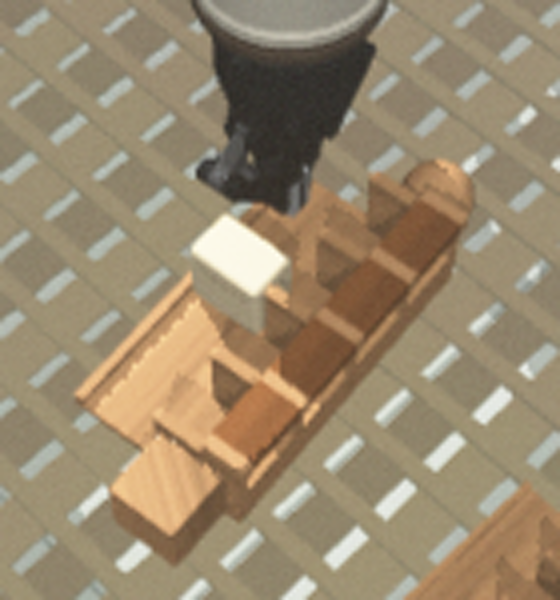

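A knuckle shows at crop (220,175). I'll use depth to measure how far the gripper bulges at box-top height.

Run:
```python
from h import *
s=env.read_state();print(s["position"])
for n in("scene","top"):
    p,d=env.snapshot(n);c=env.camera_info(n)
    v,u=np.mgrid[:480,:640]; P=np.linalg.inv(c["intrinsics"])@np.stack([u.ravel(),v.ravel(),np.ones(u.size)])*d.ravel()
    W=(c["extrinsics"][:3,:3].T@(P-c["extrinsics"][:3,3:])).T
    W=W[d.ravel()>0]-s["position"]; ex=np.array([.994,.1078]);ey=np.array([-.1078,.994])
    a=W[:,:2]@ex;b=W[:,:2]@ey;z=W[:,2]
    for z0 in range(2,130,8):
        m=(abs(a)<.07)&(abs(b)<.07)&(z*1e3>=z0)&(z*1e3<z0+8)
        if m.sum()>3:print(n,z0,m.sum(),"x",np.percentile(a[m]*1e3,[1,99]).round(),"y",np.percentile(b[m]*1e3,[1,99]).round())
```

```text
[0.52365631 0.06050776 0.05920558]
scene 2 46 x [ 7. 69.] y [-64.  44.]
scene 10 166 x [ 3. 70.] y [-68.  48.]
scene 18 18 x [ 5. 13.] y [-14.   6.]
scene 26 12 x [ 8. 12.] y [-14.   5.]
scene 34 10 x [ 8. 13.] y [-11.   8.]
scene 42 27 x [ 8. 15.] y [-30.  24.]
scene 50 66 x [-8. 15.] y [-29.  37.]
scene 58 39 x [-5. 17.] y [-43.  41.]
scene 66 49 x [ 6. 18.] y [-46.  45.]
scene 74 43 x [10. 19.] y [-54.  55.]
scene 82 64 x [-11.  19.] y [-62.  56.]
scene 90 112 x [-10.  20.] y [-61.  58.]
scene 98 59 x [-3. 21.] y [-50.  -9.]
scene 106 56 x [-9. 21.] y [-42. -10.]
scene 114 31 x [-8. 12.] y [-40. -27.]
scene 122 24 x [-10.  30.] y [-38. -16.]
top 82 19 x [-10.  -2.] y [-48.  62.]
top 90 26 x [-9. 13.] y [-50.  62.]
top 98 5 x [-0.  6.] y [-49. -48.]
```

The bulge starts 42 mm or more above the tip, so with the tip at z = 0.024 the knuckles pass over the box top (0.054). I'll descend and push along -y.

Request:
{"name": "apply_moves", "arguments": {"series": [[0,0,-0.015,0,0,0],[0,0,-0.03,0,0,0],[0,0,-0.035,0,0,0],[0.0006,-0.006,-0.035,0,0,0],[0.0013,-0.012,-0.035,0,0,0],[0.0017,-0.016,-0.035,0,0,0],[0.0022,-0.02,-0.035,0,0,0],[0.0026,-0.024,-0.035,0,0,0],[0.003,-0.028,-0.035,0,0,0],[0.003,-0.028,-0.035,0,0,0]]}}

```text
clock: 8.3
position: [0.5266, 0.0325, 0.0243]
tool_rot: [0.744, -0.668, -0.0, 0.0]
wrist_force: [0.0, 0.4, -0.3]
opening: -0.0
```

```bash
cat > look.py <<'E'
from h import *
import cv2,sys
s=env.read_state();print(s["position"].round(4),s["wrist_force"].round(1))
ex=np.array([.994,.1078]);ey=np.array([-.1078,.994]);o=np.array([.5553,.0139])
q=s["position"][:2]-o;print("tip rack",q@ex,q@ey)
p,d=env.snapshot("scene"); cv2.imwrite(f"pics/{sys.argv[1]}.png",cv2.resize(p[170:320,250:390],None,fx=4,fy=4,interpolation=cv2.INTER_CUBIC))
hsv=cv2.cvtColor(p,cv2.COLOR_BGR2HSV)
m=((hsv[...,1]<75)&(hsv[...,2]>205)).astype(np.uint8);m[:200]=0;m[330:]=0;m[:,:255]=0;m[:,385:]=0
n,l,st,c=cv2.connectedComponentsWithStats(m)
i=1+np.argmax(st[1:,4]);print("blob",st[i],c[i]); cs,_=cv2.findContours((l==i).astype(np.uint8),0,2)
r=cv2.minAreaRect(cs[0]);w=ray("scene",r[0],.054)[:2]-o;print("box rack",w@ex,w@ey)
for b in cv2.boxPoints(r):
    w=ray("scene",b,.054)[:2]-o;print("  corner",(w@ex).round(4),(w@ey).round(4))
E
python3 look.py s3
```

```text
[0.5266 0.0325 0.0243] [ 0.   0.4 -0.3]
tip rack -0.026568853667706584 0.02158226415093081
blob [293 235  24  14 168] [304.81547619 241.16666667]
box rack -0.028094719545263845 -0.009773544956970378
  corner -0.0511 -0.0243
  corner -0.0549 0.007
  corner -0.0052 0.0047
  corner -0.0021 -0.026
```

View pics/s3.png

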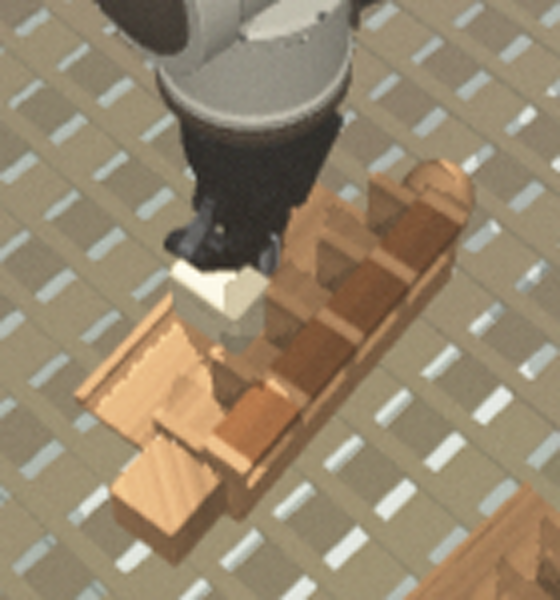

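The box slides upright. Its centre is at rack y of about -9.6 mm, 31 mm ahead of the tip, so 14.5 mm remain.

Request:
{"name": "apply_moves", "arguments": {"series": [[0.0004,-0.0036,0,0,0,0],[0.0008,-0.0072,0,0,0,0],[0.0012,-0.0108,0,0,0,0],[0.0016,-0.0143,0,0,0,0],[0.0016,-0.0143,0,0,0,0],[0.0016,-0.0143,0,0,0,0]]}}

```text
clock: 9.1
position: [0.5282, 0.0185, 0.0243]
tool_rot: [0.744, -0.668, -0.0, -0.0]
wrist_force: [-0.3, 1.0, -0.8]
opening: -0.0004
```

Request:
{"name": "apply_moves", "arguments": {"series": [[-0.0011,0.01,0,0,0,0],[-0.0022,0.02,0,0,0,0],[-0.0022,0.02,0.03,0,0,0],[-0.0022,0.02,0.06,0,0,0],[-0.05,0.015,0.09,0,0,0],[-0.1,0.01,0.09,0,0,0],[-0.12,0.0,0.09,0,0,0],[-0.12,0.0,0.09,0,0,0]]}}

```text
clock: 10.1
position: [0.4073, 0.0187, 0.1147]
tool_rot: [0.744, -0.668, 0.0, -0.0]
wrist_force: [1.1, -0.4, 0.3]
opening: 0.0002
```

```bash
python3 look.py s4
python3 - <<'E'
from h import *
import cv2
p,d=env.snapshot("top"); cv2.imwrite("pics/t4.png",cv2.resize(p[195:295,225:390],None,fx=4.8,fy=4.8,interpolation=cv2.INTER_CUBIC))
E
```

```text
[0.4073 0.0187 0.1147] [ 1.1 -0.4  0.3]
tip rack -0.14660993019391988 0.0207369842915947
blob [289 234  23  20 234] [300.35470085 243.30769231]
box rack -0.027977333172179927 -0.023698075688022638
  corner -0.0496 -0.0388
  corner -0.0548 -0.0094
  corner -0.0064 -0.0086
  corner -0.0019 -0.0376
```

View pics/s4.png

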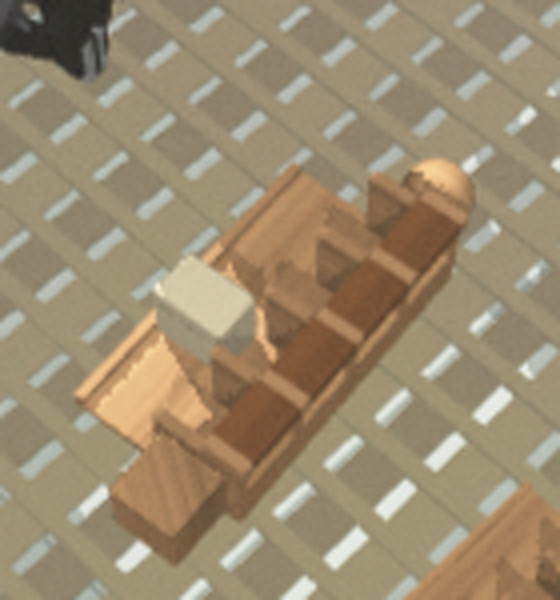

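View pics/t4.png

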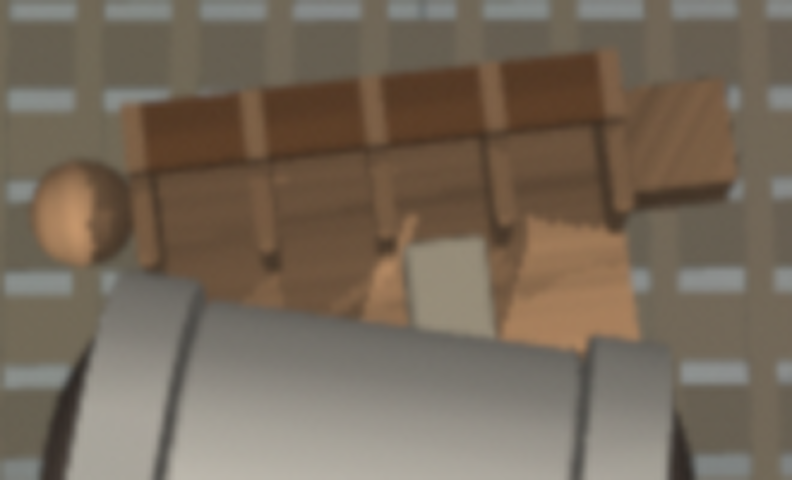

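The box is at rack y = -23.7 mm, square in front of the third gap. Next I'll go to the front of the box, low.

Request:
{"name": "apply_moves", "arguments": {"series": [[0.036,-0.018,0,0,0,0],[0.0711,-0.037,0,0,0,0],[0.0711,-0.037,0,0,0,0],[0.0711,-0.037,-0.04,0,0,0],[0.0711,-0.037,-0.08,0,0,0],[0.0711,-0.037,-0.0905,0,0,0],[0.0711,-0.037,-0.0905,0,0,0]]}}

```text
clock: 11.08
position: [0.4794, -0.0182, 0.024]
tool_rot: [0.744, -0.668, -0.0, 0.0]
wrist_force: [0.1, -0.1, 1.0]
opening: 0.0003
```

Request:
{"name": "apply_moves", "arguments": {"series": [[0.008,0.0009,0,0,0,0],[0.013,0.0014,0,0,0,0],[0.018,0.002,0,0,0,0],[0.023,0.0025,0,0,0,0],[0.028,0.003,0,0,0,0],[0.033,0.0036,0,0,0,0],[0.038,0.0041,0,0,0,0],[0.043,0.0047,0,0,0,0],[0.0487,0.0053,0,0,0,0],[0.0487,0.0053,0,0,0,0]]}}

```text
clock: 12.32
position: [0.5284, -0.0132, 0.0237]
tool_rot: [0.744, -0.668, 0.0, -0.0]
wrist_force: [0.5, 0.4, 0.2]
opening: 0.0003
```

```bash
python3 look.py s5
```

```text
[ 0.5284 -0.0132  0.0237] [0.5 0.4 0.2]
tip rack -0.029707934084307316 -0.02401828754670495
blob [302 243  22  18 196] [312.77040816 251.65306122]
box rack 0.007653569413642811 -0.02260712471336429
  corner -0.013 -0.0368
  corner -0.0167 -0.0076
  corner 0.0283 -0.0084
  corner 0.0313 -0.0372
```

View pics/s5.png

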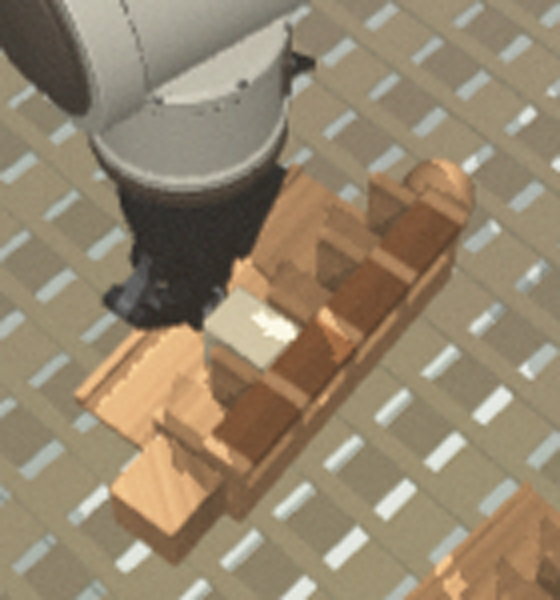

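The box is sliding into the third gap, straight, with its centre at x of about 6–8 mm. I'll push on to the back stop.

Request:
{"name": "apply_moves", "arguments": {"series": [[0.005,0.0005,0,0,0,0],[0.01,0.0011,0,0,0,0],[0.014,0.0015,0,0,0,0],[0.017,0.0018,0,0,0,0],[0.019,0.002,0,0,0,0],[0.019,0.002,0,0,0,0]]}}

```text
clock: 13.12
position: [0.5471, -0.0112, 0.0237]
tool_rot: [0.744, -0.668, -0.0, -0.0]
wrist_force: [-0.2, -0.2, 0.3]
opening: -0.0001
```

Request:
{"name": "apply_moves", "arguments": {"series": [[0.001,0.0001,0,0,0,0],[0.002,0.0002,0,0,0,0],[0.003,0.0003,0,0,0,0],[0.003,0.0003,0,0,0,0]]}}

```text
clock: 13.62
position: [0.5477, -0.0112, 0.0237]
tool_rot: [0.744, -0.668, -0.002, 0.002]
wrist_force: [-23.8, -4.2, 17.3]
opening: -0.0002
```

It stops firmly at 24 N, so the box is against the back stop. I'll back off, lift clear and check.

Request:
{"name": "apply_moves", "arguments": {"series": [[-0.004,-0.0004,0,0,0,0],[-0.02,-0.002,0,0,0,0],[-0.04,-0.004,0,0,0,0],[-0.07,-0.007,0.02,0,0,0],[-0.1,-0.01,0.07,0,0,0],[-0.15,-0.015,0.12,0,0,0],[-0.19,-0.02,0.17,0,0,0],[-0.19,-0.02,0.17,0,0,0],[-0.19,-0.02,0.17,0,0,0]]}}

```text
clock: 14.75
position: [0.3602, -0.031, 0.194]
tool_rot: [0.744, -0.668, 0.001, -0.0]
wrist_force: [0.3, 0.1, -0.6]
opening: 0.0001
```

```bash
python3 look.py s6
python3 - <<'E'
from h import *
import cv2
p,d=env.snapshot("top"); cv2.imwrite("pics/t6.png",p)
p,d=env.snapshot("scene"); cv2.imwrite("pics/s6full.png",p)
cv2.imwrite("pics/diff.png",cv2.absdiff(p,cv2.imread("pics/scene0.png")))
E
```

```text
[ 0.3602 -0.031   0.194 ] [ 0.3  0.1 -0.6]
tip rack -0.1988070990498022 -0.023632462618766347
blob [308 247  16  14 115] [315.40869565 253.57391304]
box rack 0.014759319545110266 -0.023162865398850322
  corner 0.0038 -0.0365
  corner 0.0031 -0.0071
  corner 0.0258 -0.0098
  corner 0.0262 -0.0389
```

View pics/s6.png

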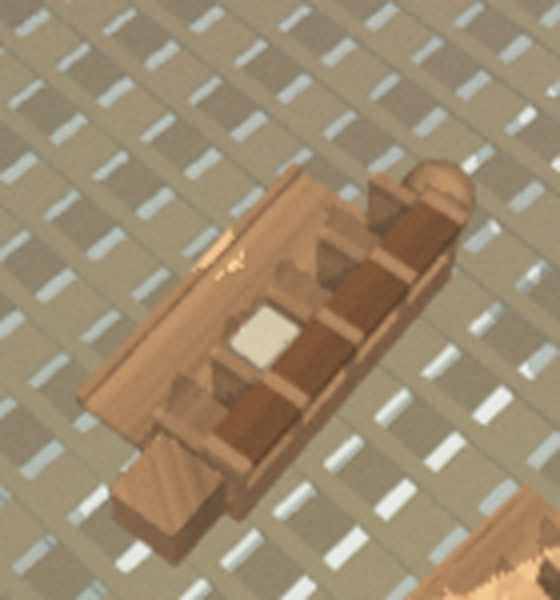

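View pics/s6full.png

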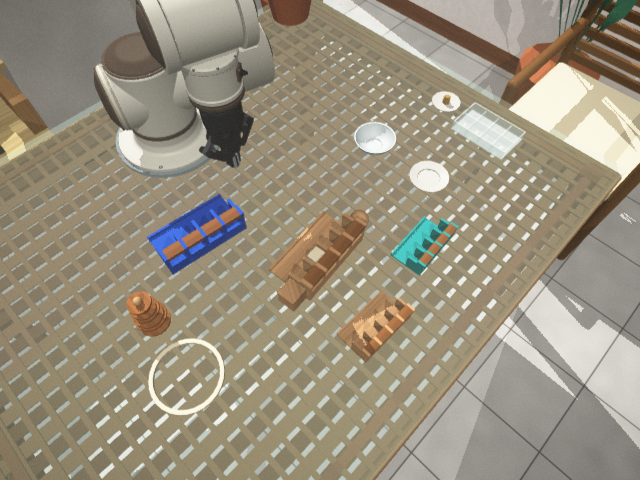

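View pics/t6.png

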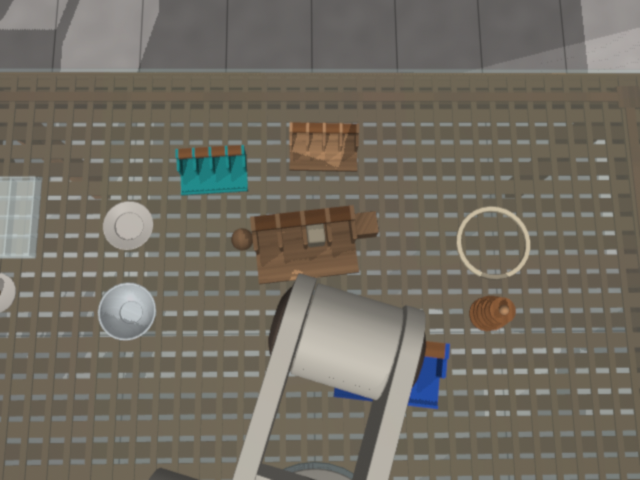

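The box's front edge is at rack x of about 2–3 mm, so its centre is about 27 mm, at y of about -23 mm. It is upright in the third gap, the bystanders are where they were, and the arm is clear.

```bash
python3 -c "
from rig import env
env.finish_job()"
```

```text
the job is handed in; nothing more can be done
```

The bobbin box is home in the third gap, and I handed the job in at about 15 s of the 56 s; no verdict came back.

**Rail run:** I used the large wooden rack, whose ball is on the left (+y) end. The closed fingertips slid along its top rail from the first gap to the third at about 9–10 N. They stopped at rack y of about -22 mm and never went over the fourth gap.

**Box:** I pushed it along the tray to the third gap, then straight in until the back stop held it at about 24 N. It was never gripped, and it looked upright in every picture.

**Last checks:**
- **Depth:** the rail hides the rear of the box, so I worked this out from its front edge. That edge measured 3–4 mm past the divider fronts in the picture, while the finger position at the stop put it at 1–2 mm. Either way the centre is at x of about 26–28 mm, inside the 22–31 mm limit.
- **Sideways:** the centre is about 1 mm from the gap's centre line.
- **Other things:** the tower, bowl, dish and hoop look unmoved by eye. I saved a difference picture but did not examine it.
- **Arm:** it is clear of everything.

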